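# Turn the board holder so the terminal block faces the fume funnel

## Task

The terminal block on the circuit board is to be soldered next: turn the board holder by gently pushing sideways on its bare arms with a fingertip until the terminal block points straight at the fume extractor's funnel, then take the hand away. Do not grip the holder, lift it or push it across the bench, keep the hand off the circuit board and the extractor, and leave the other things on the bench where they are.

Things in the scene. Friction and masses are not known exactly. Their poses are not given: they have to be found in the camera images.
- holder: Heavy round dark steel foot, 156 mm across, loose on the bench (about 1.8 kg, varies), with a 44 mm column up to 40 mm. Origin: centre of its underside, on the upright turning axis, at bench height. z up. It does not turn with the arms and must stay put.
- spinner (a joint): Angle of the turning part (arms and board) relative to the foot, rad, growing anticlockwise seen from above; at 0 the terminal block points along the foot's +x. Turns endlessly both ways with light friction (0.06 N m, under 1 N at an arm) and stays where it is left.
- arms: Four level aluminium arms turning with the board. Origin on the turning axis, 42 mm above the bench; +x points to the terminal block, z up. Arms at 45, 135, 225, 315 deg from +x, 12 mm wide, 45 to 59 mm above the bench, reaching 155 mm from the axis. Clamps on them at 57 to 75 mm, up to 76 mm high; bare from 75 to 155 mm: push there, sideways. Free space below them outside the foot.
- board: Green square circuit board 90 x 90 x 3 mm, clamped on the arms, corners over the arms. Origin: centre of its underside, on the axis, 69 mm above the bench; axes as arms. The terminal block is the long grey bar, 70 x 14 x 20 mm, along its +x edge (36 mm from the axis, top 92 mm above the bench); other parts are small. Not to be touched.
- extractor: Fixed fume extractor: grey funnel opening level towards the holder, on a bent black hose from a round foot (100 mm across) 372 mm from the holder's axis. Origin: on the bench at the holder's axis; +x points to the funnel. Mouth 100 mm across, 60 to 160 mm above the bench; narrows to 36 mm at 285 mm from the axis. Not to be touched.
- funnel_mouth (a point): Centre of the funnel's mouth, 110 mm above the bench, 210 mm from the holder's turning axis: the terminal block must point at it (seen from above). It lies to the far side or to the left or right of the holder as seen from the robot.
- solder_spool: Metal solder spool standing on end, 54 mm across, 50 mm high, loose. Origin: centre of underside. Leave alone.
- flux_bottle: Small amber bottle, 40 mm across, 85 mm high, loose, upright. Origin: centre of underside. Leave alone.
- tape_roll: Roll of black tape lying flat, 84 mm across, 19 mm high, loose. Origin: centre of underside. Leave alone.
- screwdriver: Screwdriver lying on the bench, 170 mm long along its x axis, loose. Leave alone.

How it is judged:
By the outcome, as a careful person would: the job done as asked, in the order asked, and still so for the second after the job is handed in, with the robot touching nothing.
It also fails if it takes over 51 s, if anything falls off the work surface, if the arm or the gripper's body presses on something with over 40 N, if the wrist force passes 120 N, or if a joint passes its speed limit or range.

## Robot

A 6-joint arm with a two-finger parallel gripper is mounted at the origin on the work surface. World frame = base frame: x ahead of the robot, y to its left, z up, the work surface at z = 0. Lengths are in m, angles in degrees, forces in N, time in s.
With the tool pointing down it reaches from about 0.35 to 0.875 m from the base axis. Payload 4.2 kg.
Tool frame: the origin (TCP) lies midway between the tips of the shut fingers; the grasp point (between the pads) lies 19 mm behind it; z points along the fingers, y is the line along which they close (so a half turn about z gives the same grasp; the last joint's range is limited). The gripper opens to 87 mm and grips with 3 to 60 N. Pads are 19 mm wide; open, the fingers measure 117 mm over their backs; the gripper's body (75 mm by 190 mm) begins 51 mm behind the grasp point.
Start: joints at [-62.475, 22.042, 0.453, 0, -68.411, -14.817], TCP at [0.138, -0.61, 0.223] pointing down, gripper open.
Joint ranges: [-179.83, 179.83], [-69.29, 118.12], [-61.27, 80.66], [-181.25, 117.63], [-171.15, -9.14], [-177.46, 177.46]. Speed limits (degrees/s): [159.86, 159.86, 180, 180, 180, 180].

## Interface

Orientations are given as a 3x3 rotation matrix whose columns are the frame's x, y, z axes.
In Python, from station import * gives the robot as it stands.
- The arm moves only by the tool move_arm, never from a script. Its argument "targets" is text: rows parted by semicolons, each of 4 numbers parted by spaces: the shift along the world's x, y, z in units of 25 mm (1.0 is 25 mm), then the turn about the world's z in units of 5 degrees (1.0 is 5 degrees). In form: tx ty tz spin; .... A call has 1 to 10 rows; each row shifts and turns the commanded pose from where the row before left it; what a row does not reach is not made up. A row lasts 1/12 s, in which the tool goes at most 41.7 mm and 7.16 degrees, less where a joint would pass 70% of its speed; a pose out of reach is approached as far as the arm can. A call is refused whole if a number of a shift passes 1 or a number of a turn 1, either way. A call with a gripper value outside its range is refused whole. "gripper" is the finger opening in mm, from 0 to 87, set as the call begins (left out, the last holds). The fingers move at their own pace and stop on an object; the grip force is fixed at half the most. Time passes only in rows, so rows that do not move let the fingers close. It gives the time, the measured TCP pose, the force, the opening and the grip force at its end, in the units of the state.
- sense(): the state, without advancing time (a new reading comes with each control period).
- capture(name): name is "side" or "top" or "wrist"; returns a dict with "image" (400x640x3 uint8, blue, green, red), "fx", "fy", "cx", "cy" (pixels), "D" ([k1, k2, p1, p2, k3] as OpenCV has them; the pictures are not rectified), "world_from_camera" (4x4, takes a point from camera to world coordinates); the wrist camera has in their place "hand_eye" (4x4, takes a point from camera to tool coordinates, whose origin is the TCP and whose axes are the flange's). Camera axes: x right, y up, looking along -z (the intrinsics and any distortion apply to the point x, -y, -z); pixel columns grow to the right and rows downward; lengths in m; the calibration is good to about 2 mm. A picture is of the moment at which its call begins: read the wrist's pose just before it. There is no depth.
- finish_job(): hands the job in; it is judged then, once.
The state is a dict: "time_s": time; "joints": joint angles; "joint_velocities": joint speeds; "effort": joint torques, N m; "tcp_pos": TCP position; "ee_rot": TCP orientation; "wrist_force": force on the tool from outside, world axes, zero at the start; "moment": the same for the moment, N m; "gripper_width": opening from 0.0 (shut) to 1.0 (fully open); "gripper_force": force on a finger pad.
Only numpy, scipy, OpenCV 4.12 (cv2) and the standard library are available. Lean on these libraries where they do the work, as an engineer would, in place of code of your own. Each camera call takes 0.05 s, during which the arm holds its last target. There are 200 camera calls.

## Working session

There is one attempt and no reset: what is moved stays moved. The work goes in short steps, Python scripts to look and compute and a tool call to move; the robot and the scene stay as the last step left them, time stands still between calls to the robot, and variables do not carry over. Pictures are saved under pics/ and viewed, at most 10 in all, crops included, and the job is handed in when it is done.

Besides the shell and the picture viewer there is one more tool, called after ">>>" as a command line: name --argument value ..., lists and objects as JSON in quotes. move_arm: Moves the arm, as the interface text tells. Its arguments: {"type":"object","properties":{"targets":{"type":"string"},"gripper":{"type":"number"}},"required":["targets"]}

```bash
mkdir -p pics; cat > h.py <<'E'
from station import *
import numpy as np, cv2
def cam(c):
    K=np.array([[c["fx"],0,c["cx"]],[0,c["fy"],c["cy"]],[0,0,1.]]);return K,np.array(c["D"],float)
def ray(c,uv):
    K,D=cam(c);p=cv2.undistortPoints(np.array([[uv]],float),K,D)[0,0]
    T=np.array(c["world_from_camera"]);d=T[:3,:3]@np.array([p[0],-p[1],-1.]);return T[:3,3],d
def atz(c,uv,z):
    o,d=ray(c,uv);return o+d*(z-o[2])/d[2]
def proj(c,P):
    K,D=cam(c);T=np.linalg.inv(np.array(c["world_from_camera"]));F=np.diag([1,-1,-1.])
    R=F@T[:3,:3];t=F@T[:3,3]
    return cv2.projectPoints(np.array(P,float).reshape(-1,3),cv2.Rodrigues(R)[0],t,K,D)[0].reshape(-1,2)
def tri(c1,u1,c2,u2):
    o1,d1=ray(c1,u1);o2,d2=ray(c2,u2)
    s=np.linalg.lstsq(np.c_[d1,-d2],o2-o1,rcond=None)[0];a,b=o1+d1*s[0],o2+d2*s[1];return (a+b)/2,np.linalg.norm(a-b)
E
python3 - <<'E'
from h import *
import pickle
C={n:capture(n) for n in("side","top")}
pickle.dump(C,open("c0.pkl","wb"))
for n in C: cv2.imwrite(f"pics/{n}0.png",C[n]["image"]); print(n,np.round(C[n]["world_from_camera"],3).tolist())
s=sense();print(s["time_s"],s["tcp_pos"],np.round(s["ee_rot"],3).tolist())
E
```

```text
side [[1.0, 0.012, -0.029, 0.492], [-0.03, 0.629, -0.777, -1.213], [0.009, 0.777, 0.629, 1.128], [0.0, 0.0, 0.0, 1.0]]
top [[0.014, 0.999, -0.052, 0.481], [-1.0, 0.014, -0.001, 0.06], [-0.0, 0.052, 0.999, 1.264], [0.0, 0.0, 0.0, 1.0]]
0.1 [ 0.13738284 -0.60917343  0.22157428] [[-0.976, -0.22, -0.001], [-0.22, 0.976, 0.002], [0.0, 0.002, -1.0]]
```

View pics/top0.png

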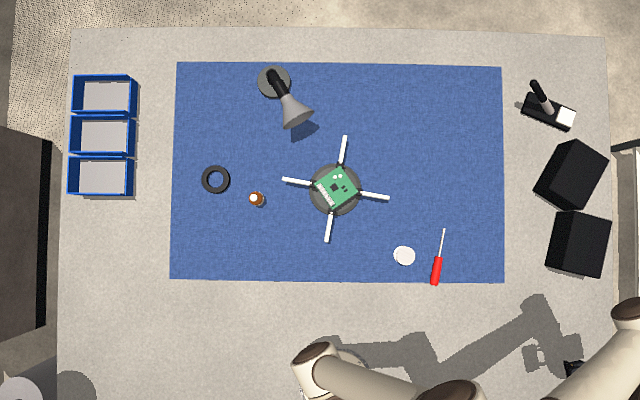

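View pics/side0.png

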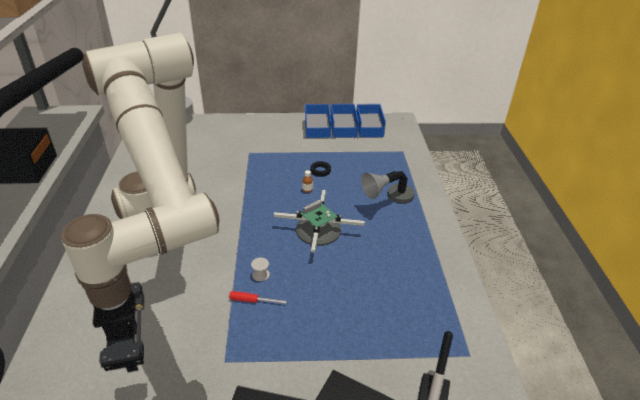

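The top view shows the holder at about (336,189), with arm tips at (345,136), (389,198), (327,241) and (283,179). The funnel mouth is near (298,118). The terminal block seems to be on the lower-left board edge, so I'll zoom in to check.

```bash
python3 - <<'E'
from h import *
import pickle
C=pickle.load(open("c0.pkl","rb"))
a=cv2.resize(C["top"]["image"][60:260,250:410],None,fx=3,fy=3,interpolation=2)[:600,:400]
a=cv2.resize(C["top"]["image"][60:250,250:400],None,fx=2.66,fy=3.1,interpolation=2)
b=cv2.resize(C["side"]["image"][155:255,265:420],None,fx=2.58,fy=2.58,interpolation=2)
o=np.zeros((600,800,3),np.uint8);o[:a.shape[0],:a.shape[1]]=a[:600];o[:b.shape[0],400:400+b.shape[1]]=b[:,:400]
cv2.imwrite("pics/z0.png",o)
c=C["top"]
tips=[atz(c,u,.052) for u in[(345,136),(389,198),(327,241),(283,179)]]
ctr=np.mean(tips,0);print("ctr",ctr)
for t in tips:d=t-ctr;print(t.round(3),np.linalg.norm(d[:2]).round(3),np.degrees(np.arctan2(d[1],d[0])).round(1))
f=atz(c,(275,82),0.02);d=f-ctr;print("exfoot",f,np.linalg.norm(d[:2]),np.degrees(np.arctan2(d[1],d[0])))
f=atz(c,(298,116),0.11);d=f-ctr;print("mouth",f,np.linalg.norm(d[:2]),np.degrees(np.arctan2(d[1],d[0])))
print(tri(c,(345,136),C["side"],(363,223)))
for n,u,z in(("spool",(404,256),.05),("bottle",(256,198),.085),("sd",(440,260),.01)):print(n,atz(c,u,z))
E
```

```text
ctr [0.57188322 0.00780609 0.052     ]
[ 0.723 -0.016  0.052] 0.153 -9.1
[ 0.546 -0.144  0.052] 0.154 -99.6
[0.422 0.032 0.052] 0.152 170.9
[0.597 0.16  0.052] 0.154 80.8
exfoot [0.89042521 0.19205217 0.02      ] 0.3679886149979469 30.045276408557285
mouth [0.76554006 0.11703956 0.11      ] 0.22233965826454383 29.42546988312599
(array([ 0.72296443, -0.01619993,  0.0547041 ]), np.float64(0.0006084043209323999))
spool [ 0.38146982 -0.188264    0.05      ]
bottle [0.53942655 0.23117408 0.085     ]
sd [ 0.36730651 -0.30362287  0.01      ]
```

View pics/z0.png

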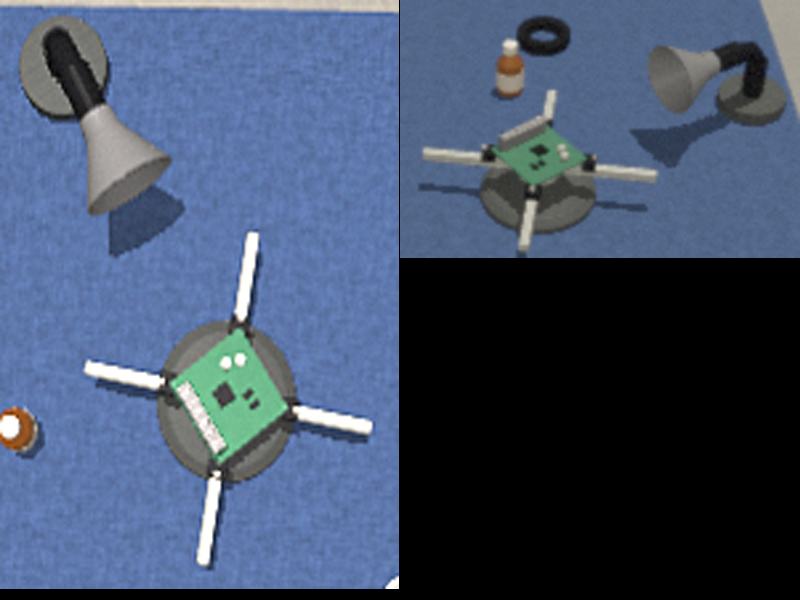

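The enlarged view shows the terminal block on the board's lower-left edge, between the arms at 81° and 171°, so it points at about 126°. The funnel is at about 30°, so the board needs about 96° clockwise. I'll push the arm at -99.6° around the near side, away from the extractor.

>>> move_arm --targets "0.9 0.95 0 -0.25;0.9 0.95 0 -0.25;0.9 0.95 0 -0.25;0.9 0.95 0 -0.25;0.9 0.95 0 -0.25;0.9 0.95 0 -0.25;0.9 0.95 0 -0.25;0.9 0.95 0 -0.25;0.9 0.95 0 -0.25;0.9 0.95 0 -0.25" --gripper 0

```text
time_s: 0.93
tcp_pos: [0.3631, -0.3706, 0.2223]
ee_rot: [[-1.0, -0.002, -0.0], [-0.002, 1.0, 0.001], [0.0, 0.001, -1.0]]
wrist_force: [1.0, -0.5, -0.2]
gripper_width: 0.325
gripper_force: 0.0
```

>>> move_arm --targets "0.9 0.95 0 -0.25;0.9 0.95 0 -0.25;0.9 0.95 0 -0.25;0.9 0.95 0 -0.25;0.9 0.95 0 -0.25;0.9 0.95 0 -0.25;0.9 0.95 0 -0.25;0.9 0.95 0 -0.25;0.7 0.95 0 -0.25;0 0 0 0"

```text
time_s: 1.77
tcp_pos: [0.5627, -0.155, 0.2215]
ee_rot: [[-0.982, 0.188, 0.0], [0.188, 0.982, 0.001], [-0.0, 0.001, -1.0]]
wrist_force: [0.7, -0.1, -0.2]
gripper_width: 0.009
gripper_force: 0.0
```

>>> move_arm --targets "0.5 0.6 0 0.2;0.4 0.55 0 0;0 0 -1 0;0 0 -1 0;0 0 -1 0;0 0 -1 0;0 0 -1 0;0 0 -0.6 0;0 0 0 0;0 0 0 0"

```text
time_s: 2.6
tcp_pos: [0.5822, -0.1298, 0.082]
ee_rot: [[-0.985, 0.174, -0.002], [0.174, 0.985, -0.0], [0.002, -0.001, -1.0]]
wrist_force: [0.7, 0.3, -0.1]
gripper_width: 0.004
gripper_force: 0.0
```

```bash
python3 - <<'E'
from h import *
import pickle
s=sense();print(s["tcp_pos"])
C={n:capture(n) for n in("side","top")}
a=cv2.resize(C["top"]["image"][60:260,260:420],None,fx=2.5,fy=2.5,interpolation=2)
b=cv2.resize(C["side"]["image"][130:290,200:360],None,fx=2.5,fy=2.5,interpolation=2)
o=np.zeros((500,800,3),np.uint8);o[:a.shape[0],:400]=a;o[:400,400:]=b
cv2.imwrite("pics/z1.png",o)
E
```

```text
[ 0.58215836 -0.1298201   0.08196534]
```

View pics/z1.png

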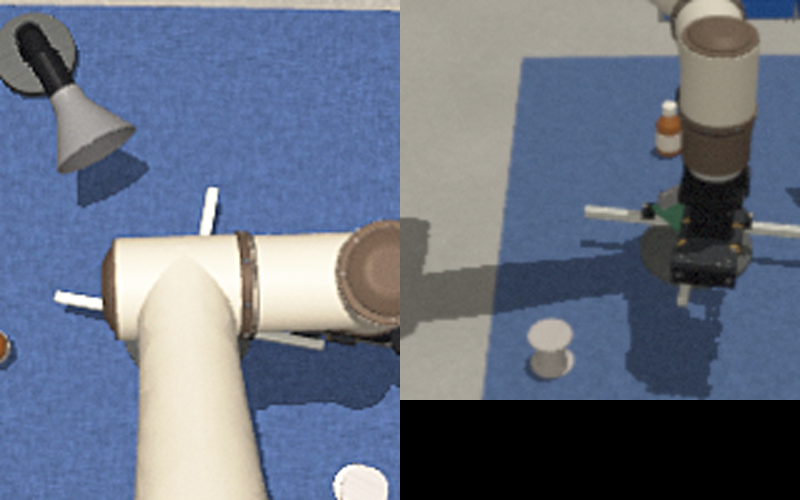

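The fingers sit beside the arm with about 17 mm of clearance, and nothing is touching. Next I'll descend, approach and compute the arc.

>>> move_arm --targets "0 0 -0.6 0;0 0 -0.6 0;0 0 -0.4 0;-0.2 0 0 0;-0.2 0.05 0 0;-0.15 0.05 0 0;0 0 0 0;0 0 0 0"

```text
time_s: 3.37
tcp_pos: [0.5691, -0.1271, 0.0437]
ee_rot: [[-0.985, 0.174, 0.002], [0.174, 0.985, -0.0], [-0.002, 0.0, -1.0]]
wrist_force: [0.1, -0.6, -0.1]
gripper_width: 0.007
gripper_force: 0.0
```

```bash
python3 - <<'E'
from h import *
s=sense();print(s["tcp_pos"],s["wrist_force"])
c=np.array([.572,.0078]);p=s["tcp_pos"][:2]-c
pts=[];
for k in range(35):
    a=np.radians(-2.5*k);pts.append(c+np.array([[np.cos(a),-np.sin(a)],[np.sin(a),np.cos(a)]])@p)
d=np.round(np.diff(np.round(np.array(pts)/.025,2),axis=0),2)
for i in range(0,34,10):print(";".join(f"{x:g} {y:g} 0 -0.5" for x,y in d[i:i+10]))
E
```

```text
[ 0.56912912 -0.12706019  0.04368861] [ 0.13915062 -0.56120691 -0.10693096]
-0.24 0.01 0 -0.5;-0.23 0.02 0 -0.5;-0.24 0.03 0 -0.5;-0.23 0.04 0 -0.5;-0.23 0.05 0 -0.5;-0.23 0.06 0 -0.5;-0.22 0.07 0 -0.5;-0.22 0.08 0 -0.5;-0.22 0.09 0 -0.5;-0.21 0.1 0 -0.5
-0.21 0.11 0 -0.5;-0.21 0.12 0 -0.5;-0.2 0.12 0 -0.5;-0.19 0.14 0 -0.5;-0.19 0.14 0 -0.5;-0.18 0.15 0 -0.5;-0.17 0.16 0 -0.5;-0.17 0.17 0 -0.5;-0.15 0.17 0 -0.5;-0.16 0.18 0 -0.5
-0.14 0.19 0 -0.5;-0.13 0.19 0 -0.5;-0.13 0.2 0 -0.5;-0.12 0.2 0 -0.5;-0.11 0.21 0 -0.5;-0.1 0.22 0 -0.5;-0.09 0.21 0 -0.5;-0.08 0.22 0 -0.5;-0.07 0.23 0 -0.5;-0.06 0.23 0 -0.5
-0.05 0.23 0 -0.5;-0.04 0.23 0 -0.5;-0.03 0.23 0 -0.5;-0.02 0.24 0 -0.5
```

>>> move_arm --targets "-0.24 0.01 -0.1 -0.5;-0.23 0.02 0 -0.5;-0.24 0.03 0 -0.5;-0.23 0.04 0 -0.5;-0.23 0.05 0 -0.5;-0.23 0.06 0 -0.5;-0.22 0.07 0 -0.5;-0.22 0.08 0 -0.5;-0.22 0.09 0 -0.5;-0.21 0.1 0 -0.5"

```text
time_s: 4.2
tcp_pos: [0.5125, -0.1134, 0.0407]
ee_rot: [[-0.818, 0.576, 0.002], [0.576, 0.818, -0.0], [-0.002, 0.001, -1.0]]
wrist_force: [-1.0, -0.5, -0.2]
gripper_width: 0.002
gripper_force: 0.2
```

```bash
python3 - <<'E'
from h import *
s=sense();print(s["tcp_pos"],s["wrist_force"])
c=capture("top");cv2.imwrite("pics/t2.png",cv2.resize(c["image"][60:280,230:430],None,fx=2.5,fy=2.5,interpolation=2))
E
```

```text
[ 0.51251103 -0.11340449  0.04073113] [-0.97878802 -0.5348051  -0.23274652]
```

View pics/t2.png

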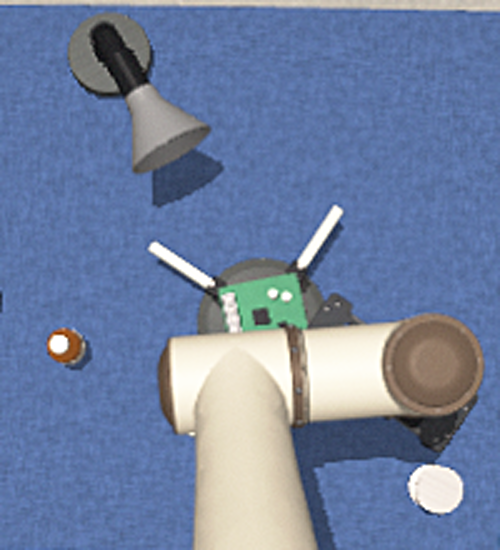

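The view shows the arms turned about 22° clockwise with the foot in place, so the pushing works. I'll continue the arc.

>>> move_arm --targets "-0.21 0.11 0 -0.5;-0.21 0.12 0 -0.5;-0.2 0.12 0 -0.5;-0.19 0.14 0 -0.5;-0.19 0.14 0 -0.5;-0.18 0.15 0 -0.5;-0.17 0.16 0 -0.5;-0.17 0.17 0 -0.5;-0.15 0.17 0 -0.5;-0.16 0.18 0 -0.5"

```text
time_s: 5.08
tcp_pos: [0.4668, -0.0768, 0.0406]
ee_rot: [[-0.499, 0.867, 0.001], [0.867, 0.499, -0.0], [-0.001, 0.001, -1.0]]
wrist_force: [1.0, 0.3, 0.0]
gripper_width: 0.006
gripper_force: 0.2
```

>>> move_arm --targets "-0.14 0.19 0 -0.5;-0.13 0.19 0 -0.5;-0.13 0.2 0 -0.5;-0.12 0.2 0 -0.5;-0.11 0.21 0 -0.5;-0.1 0.22 0 -0.5;-0.09 0.21 0 -0.5;-0.08 0.22 0 -0.5;-0.07 0.23 0 -0.5;-0.06 0.23 0 -0.5"

```text
time_s: 5.92
tcp_pos: [0.446, -0.0542, 0.0355]
ee_rot: [[-0.123, 0.992, -0.003], [0.989, 0.123, 0.079], [0.078, 0.007, -0.997]]
wrist_force: [0.0, -0.4, 0.0]
gripper_width: 0.006
gripper_force: 0.0
```

>>> move_arm --targets "-0.05 0.23 0 -0.5;-0.04 0.23 0 -0.5;-0.03 0.23 0 -0.5;-0.02 0.24 0 -0.5;0 0 0 0;0 0 0 0"

```text
time_s: 6.42
tcp_pos: [0.4423, -0.0567, 0.025]
ee_rot: [[0.016, 1.0, 0.014], [0.99, -0.018, 0.14], [0.14, 0.012, -0.99]]
wrist_force: [-0.7, -0.2, -0.1]
gripper_width: 0.005
gripper_force: 0.0
```

```bash
python3 - <<'E'
from h import *
s=sense();print(s["tcp_pos"],s["wrist_force"])
c=capture("top");d=capture("side")
cv2.imwrite("pics/t3.png",np.hstack([cv2.resize(c["image"][60:260,250:410],None,fx=2.5,fy=2.5,interpolation=2),cv2.resize(d["image"][130:290,240:400],(400,500),interpolation=2)]))
E
```

```text
[ 0.44231476 -0.05673457  0.02495409] [-0.70090447 -0.16855526 -0.11954353]
```

View pics/t3.png

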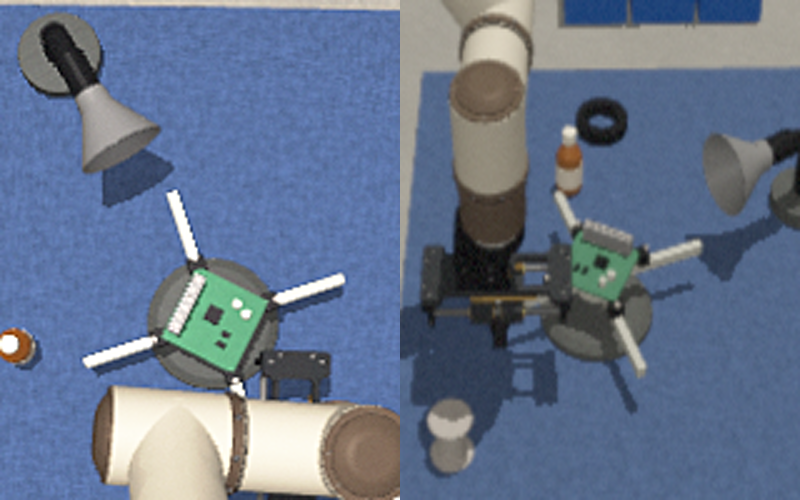

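```bash
python3 - <<'E'
from h import *
s=sense();print(np.round(s["joints"],1),s["tcp_pos"],np.round(s["ee_rot"],3).tolist())
E
```

```text
[   7.5   20.7  -32.6  -13.6  -35.6 -177.4] [ 0.44223371 -0.05643338  0.02501907] [[0.015, 1.0, 0.014], [0.99, -0.017, 0.14], [0.14, 0.012, -0.99]]
```

Joint 6 hit its limit, so I'll back off, rise and spin back about 90° before continuing.

>>> move_arm --targets "0 -0.5 0 0.5;0 -0.5 0 0.5;0 -0.5 0 0.5;0 -0.5 0 0.5"

```text
time_s: 6.85
tcp_pos: [0.4421, -0.1067, 0.025]
ee_rot: [[-0.16, 0.987, -0.011], [0.977, 0.16, 0.14], [0.14, 0.012, -0.99]]
wrist_force: [0.2, -0.3, 0.0]
gripper_width: 0.004
gripper_force: 0.0
```

Backing off was clean. The command now carries the 8° tilt, so I'll rise and spin about +266°. That makes the tip lean toward the holder and the body toward the robot.

>>> move_arm --targets "0 -0.2 0.8 0;0 0 0.9 0;0 0 0.9 0;0 0 0.9 0;0 0 0.9 1;0 0 0 1;0 0 0 1;0 0 0 1;0 0 0 1;0 0 0 1"

```text
time_s: 7.68
tcp_pos: [0.4419, -0.1112, 0.1351]
ee_rot: [[-0.628, 0.774, -0.08], [0.765, 0.633, 0.115], [0.14, 0.011, -0.99]]
wrist_force: [-0.5, 0.3, 0.6]
gripper_width: 0.007
gripper_force: 0.0
```

>>> move_arm --targets "0 0 0 1;0 0 0 1;0 0 0 1;0 0 0 1;0 0 0 1;0 0 0 1;0 0 0 1;0 0 0 1;0 0 0 1;0 0 0 1"

```text
time_s: 8.52
tcp_pos: [0.4419, -0.1112, 0.1349]
ee_rot: [[-0.99, 0.012, -0.14], [0.011, 1.0, 0.012], [0.14, 0.011, -0.99]]
wrist_force: [0.2, -0.1, -1.0]
gripper_width: 0.007
gripper_force: 0.0
```

>>> move_arm --targets "0 0 0 1;0 0 0 1;0 0 0 1;0 0 0 1;0 0 0 1;0 0 0 1;0 0 0 1;0 0 0 1;0 0 0 1;0 0 0 1"

```text
time_s: 9.35
tcp_pos: [0.442, -0.1111, 0.135]
ee_rot: [[-0.644, -0.758, -0.099], [-0.752, 0.652, -0.099], [0.14, 0.011, -0.99]]
wrist_force: [0.1, -0.3, 0.2]
gripper_width: 0.008
gripper_force: 0.0
```

>>> move_arm --targets "0 0 0 1;0 0 0 1;0 0 0 1;0 0 0 1;0 0 0 1;0 0 0 1;0 0 0 1;0 0 0 1;0 0 0 1;0 0 0 1"

```text
time_s: 10.18
tcp_pos: [0.4419, -0.1111, 0.135]
ee_rot: [[0.162, -0.987, 0.012], [-0.977, -0.162, -0.141], [0.141, 0.011, -0.99]]
wrist_force: [-0.2, 0.2, 0.3]
gripper_width: 0.005
gripper_force: 0.0
```

>>> move_arm --targets "0 0 0 1;0 0 0 1;0 0 0 1;0 0 0 1;0 0 0 1;0 0 0 1;0 0 0 1;0 0 0 1;0 0 0 1;0 0 0 1"

```text
time_s: 11.02
tcp_pos: [0.4418, -0.1111, 0.135]
ee_rot: [[0.852, -0.51, 0.115], [-0.504, -0.86, -0.081], [0.141, 0.011, -0.99]]
wrist_force: [-0.4, 0.1, 0.1]
gripper_width: 0.004
gripper_force: 0.0
```

```bash
python3 - <<'E'
from h import *
s=sense();print(s["time_s"],np.round(s["joints"],1),s["tcp_pos"],np.round(s["ee_rot"],3).tolist())
c=capture("top");d=capture("side")
cv2.imwrite("pics/t4.png",np.hstack([cv2.resize(c["image"][60:260,250:410],None,fx=2.5,fy=2.5,interpolation=2),cv2.resize(d["image"][130:290,240:400],(400,500),interpolation=2)]))
import pickle;pickle.dump((c,d),open("c4.pkl","wb"))
E
```

```text
11.0167 [ 10.3   7.1 -38.3   9.2 -39.2  42.2] [ 0.44176196 -0.11111869  0.13500882] [[0.852, -0.51, 0.115], [-0.504, -0.86, -0.081], [0.141, 0.011, -0.99]]
```

View pics/t4.png

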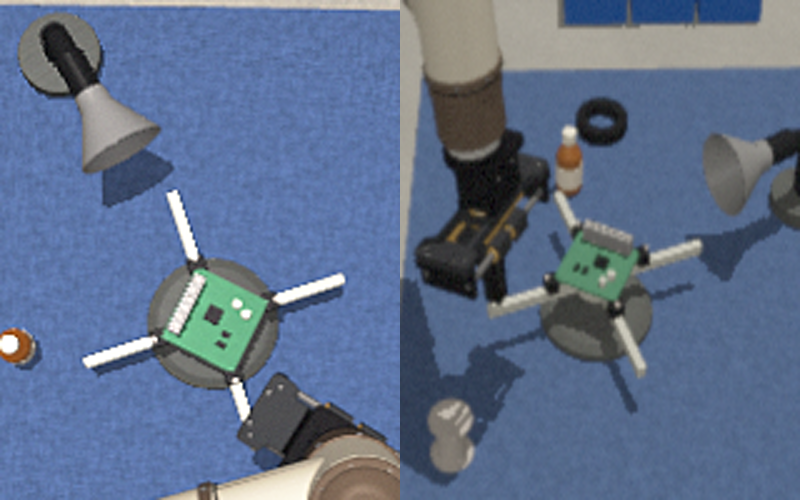

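>>> move_arm --targets "0.1 0.2 0 1;0.1 0.2 0 1;0.1 0.2 0 1;0.1 0.2 0 1;0.1 0.2 0 1;0 0 0 1;0 0 0 1;0 0 -0.9 0;0 0 -0.9 0;0 0 0 0"

```text
time_s: 11.95
tcp_pos: [0.4513, -0.0866, 0.0865]
ee_rot: [[0.989, 0.067, 0.133], [0.068, -0.998, -0.002], [0.132, 0.011, -0.991]]
wrist_force: [-0.5, -0.3, -1.1]
gripper_width: 0.006
gripper_force: 0.0
```

```bash
python3 - <<'E'
from h import *
import pickle
s=sense();print(s["time_s"],np.round(s["joints"],1),s["tcp_pos"],np.round(s["ee_rot"],3).tolist())
def refine(c,uvs):
    # white-arm pixels fit: maximise overlap over centre & angle with the arm model
    hsv=cv2.cvtColor(c["image"],cv2.COLOR_BGR2HSV);m=((hsv[...,1]<50)&(hsv[...,2]>170)).astype(np.float32);m=cv2.GaussianBlur(m,(0,0),1)
    from scipy.optimize import minimize
    def cost(q):
        v=0
        for k in uvs:
            t=np.radians(q[2]+90*k);r=np.linspace(.085,.15,27)
            P=np.c_[q[0]+r*np.cos(t),q[1]+r*np.sin(t),np.full(27,.059)];p=proj(c,P).astype(np.float32)
            v-=cv2.remap(m,p[:,0],p[:,1],1).mean()
        return v/len(uvs)
    best=None
    for a in np.arange(0,90,3.):
        r=minimize(cost,[.572,.008,a],method="Nelder-Mead",options=dict(initial_simplex=[[.572,.008,a],[.577,.008,a],[.572,.013,a],[.572,.008,a+4]]))
        if best is None or r.fun<best.fun:best=r
    return best.x.round(4),best.fun
print(refine(pickle.load(open("c0.pkl","rb"))["top"],[0,1,2,3]))
print(refine(pickle.load(open("c4.pkl","rb"))[0],[0,1,3]))
# extractor: fit axis direction from funnel + foot: foot circle centroid
c=pickle.load(open("c0.pkl","rb"))["top"];C=np.array([.572,.0078])
hsv=cv2.cvtColor(c["image"],cv2.COLOR_BGR2HSV);m=((hsv[...,1]<60)).astype(np.uint8);r=np.zeros_like(m);r[64:135,250:320]=1
n,l,st,ce=cv2.connectedComponentsWithStats(m*r);print(st,ce)
k=1+np.argmax(st[1:,4]);ys,xs=np.where(l==k)
# model circles: mouth ring (z=.11 centre) and foot ring
for ang in(28,29,30,31,32):
    a=np.radians(ang);e=np.array([np.cos(a),np.sin(a)]);f=np.array([-e[1],e[0]]);t=np.linspace(0,2*np.pi,60)
    mk=np.zeros_like(m)
    P=[np.r_[C+e*.372+.05*(e*np.cos(x)+f*np.sin(x)),.012] for x in t];cv2.fillPoly(mk,[proj(c,P).astype(np.int32)],1)
    Q=[np.r_[C+e*.21+f*.05*np.cos(x),.11+.05*np.sin(x)] for x in t]+[np.r_[C+e*.285+f*.018*np.cos(x),.11+.018*np.sin(x)] for x in t]
    cv2.fillConvexPoly(mk,cv2.convexHull(proj(c,Q).astype(np.int32)),1)
    o=(l==k);ov=(o&(mk>0)).sum();print(ang,ov,(o|(mk>0)).sum())
E
```

```text
11.95 [ 10.5  11.9 -39.2   2.9 -31.5  81. ] [ 0.45126401 -0.08661915  0.0864851 ] [[0.989, 0.067, 0.133], [0.068, -0.998, -0.002], [0.132, 0.011, -0.991]]
(array([5.73100e-01, 1.05000e-02, 8.05137e+01]), np.float64(-0.963601291179657))
(array([5.73300e-01, 1.04000e-02, 1.90364e+01]), np.float64(-0.9649403691291809))
[[     0      0    640    400 254419]
 [   257     65     57     64   1581]] [[319.72919475 200.14936778]
 [282.6173308   95.00189753]]
28 1362 1970
29 1463 1855
30 1553 1797
31 1533 1797
32 1449 1904
```

>>> move_arm --targets "0 0 -0.9 0;0 0 -0.9 0;0 0.3 0 0;0 0.3 0 0;0 0.25 0 0;0 0.25 0 0;0 0.25 0 0;0 0.25 0 0;0 0.25 0 0;0 0.25 0 0"

```text
time_s: 12.78
tcp_pos: [0.4542, -0.0333, 0.0449]
ee_rot: [[0.988, 0.069, 0.141], [0.07, -0.998, -0.001], [0.14, 0.011, -0.99]]
wrist_force: [-0.7, -0.9, 0.4]
gripper_width: 0.004
gripper_force: 0.2
```

>>> move_arm --targets "0 0.25 0 0;0 0.25 0 0;0 0.25 0 0;0 0.25 0 0;0 0.25 0 0;0 0 0 0;0 0 0 0"

```text
time_s: 13.37
tcp_pos: [0.4545, -0.0021, 0.0448]
ee_rot: [[0.987, 0.07, 0.141], [0.071, -0.997, -0.001], [0.141, 0.011, -0.99]]
wrist_force: [-0.9, -1.2, -0.6]
gripper_width: 0.006
gripper_force: 0.0
```

```bash
cat >> h.py <<'E'
from scipy.optimize import minimize
def arms(c,ks,lo=.085):
    hsv=cv2.cvtColor(c["image"],cv2.COLOR_BGR2HSV);m=((hsv[...,1]<50)&(hsv[...,2]>170)).astype(np.float32);m=cv2.GaussianBlur(m,(0,0),1)
    r=np.linspace(lo,.15,27)
    def cost(q):
        v=0
        for k in ks:
            t=np.radians(q[2]+90*k);p=proj(c,np.c_[q[0]+r*np.cos(t),q[1]+r*np.sin(t),np.full(27,.059)]).astype(np.float32)
            v-=cv2.remap(m,p[:,0],p[:,1],1).mean()
        return v/len(ks)
    R=[minimize(cost,[.573,.0105,a],method="Nelder-Mead",options=dict(initial_simplex=[[.573,.0105,a],[.576,.0105,a],[.573,.0135,a],[.573,.0105,a+4]])) for a in np.arange(-45,45,3.)]
    b=min(R,key=lambda r:r.fun);return b.x.round(4),b.fun
E
python3 - <<'E'
from h import *
import pickle
s=sense();print(s["time_s"],s["tcp_pos"],s["wrist_force"])
c=capture("top");pickle.dump(c,open("c5.pkl","wb"))
for ks in([0,1,3],[0,3],[0,1],[1,3]):print(ks,arms(c,ks))
c=pickle.load(open("c0.pkl","rb"))["top"];C=np.array([.573,.0105])
hsv=cv2.cvtColor(c["image"],cv2.COLOR_BGR2HSV);m=(hsv[...,1]<60).astype(np.uint8);r=np.zeros_like(m);r[64:135,250:320]=1
o=cv2.connectedComponents(m*r)[1]==1
for dx in(0,):
  for ang in np.arange(28,32.6,.5):
    a=np.radians(ang);e=np.array([np.cos(a),np.sin(a)]);f=np.array([-e[1],e[0]]);t=np.linspace(0,2*np.pi,60)
    mk=np.zeros((400,640),np.uint8);I=lambda P:np.round(proj(c,P)*16).astype(np.int32)
    cv2.fillPoly(mk,[I([np.r_[C+e*.372+.05*(e*np.cos(x)+f*np.sin(x)),.012] for x in t])],1,shift=4)
    Q=[np.r_[C+e*.21+f*.05*np.cos(x),.11+.05*np.sin(x)] for x in t]+[np.r_[C+e*.285+f*.018*np.cos(x),.11+.018*np.sin(x)] for x in t]
    cv2.fillConvexPoly(mk,cv2.convexHull(I(Q)),1,shift=4)
    h=np.where((mk>0)[:, :]);print(ang,(o&(mk>0)).sum()/(o|(mk>0)).sum())
E
```

```text
13.3667 [ 0.45450439 -0.00210173  0.04480301] [-0.9359094  -1.23993508 -0.56523665]
[0, 1, 3] (array([ 0.5733,  0.0102, -2.146 ]), np.float64(-0.9630909562110901))
[0, 3] (array([ 0.5738,  0.0108, -2.4361]), np.float64(-0.9631490707397461))
[0, 1] (array([ 0.573 ,  0.0104, -2.2493]), np.float64(-0.9665943384170532))
[1, 3] (array([ 0.5732,  0.0103, -2.1581]), np.float64(-0.9598127603530884))
28.0 0.7164256198347108
28.5 0.776111408677022
29.0 0.8179332968835429
29.5 0.8504724847137298
30.0 0.8845500848896435
30.5 0.8794567062818336
31.0 0.8441847523650529
31.5 0.7883683360258481
32.0 0.7455403987408185
32.5 0.6885496183206107
```

>>> move_arm --targets "0 0.2 0 0;0 0.2 0 0;0 0.2 0 0;0 0.15 0 0;0 0.1 0 0;0 0.1 0 0;0 0 0 0;0 0 0 0"

```text
time_s: 14.08
tcp_pos: [0.4542, 0.0213, 0.0447]
ee_rot: [[0.988, 0.07, 0.141], [0.07, -0.998, -0.001], [0.14, 0.011, -0.99]]
wrist_force: [0.5, 0.7, -0.7]
gripper_width: 0.006
gripper_force: 0.0
```

```bash
python3 - <<'E'
from h import *
s=sense();print(s["time_s"],s["tcp_pos"],s["wrist_force"])
c=capture("top");print(arms(c,[0,1,3]),arms(c,[1,3]))
# extractor angle, independent: foot edge circle + funnel axis, both views
import pickle
C0=pickle.load(open("c0.pkl","rb"));C=np.array([.573,.0105])
def model(cam,q):
    a=np.radians(q[0]);e=np.array([np.cos(a),np.sin(a)]);f=np.array([-e[1],e[0]]);t=np.linspace(0,2*np.pi,60)
    mk=np.zeros((400,640),np.uint8);I=lambda P:np.round(proj(cam,P)*16).astype(np.int32)
    Q=[np.r_[C+e*.21+f*.05*np.cos(x),.11+.05*np.sin(x)] for x in t]+[np.r_[C+e*.285+f*.018*np.cos(x),.11+.018*np.sin(x)] for x in t]
    cv2.fillConvexPoly(mk,cv2.convexHull(I(Q)),1,shift=4);return mk>0
for n,(u0,v0,u1,v1) in dict(top=(278,94,320,135),side=(355,165,390,205)).items():
    cm=C0[n];hsv=cv2.cvtColor(cm["image"],cv2.COLOR_BGR2HSV);m=(hsv[...,1]<60)&(hsv[...,2]>85)
    w=np.zeros_like(m);w[v0:v1,u0:u1]=1
    print(n,[(a,round(float(((m&w)&model(cm,[a])).sum()/((m&w)|(model(cm,[a])&w)).sum()),3)) for a in np.arange(28,32.6,.5)])
E
```

```text
14.0833 [0.45423561 0.02131814 0.04471229] [ 0.47065919  0.74264712 -0.70303274]
(array([ 5.73100e-01,  1.02000e-02, -1.38719e+01]), np.float64(-0.9656124711036682)) (array([ 5.73200e-01,  1.03000e-02, -1.38864e+01]), np.float64(-0.9637944102287292))
top [(np.float64(28.0), 0.756), (np.float64(28.5), 0.798), (np.float64(29.0), 0.818), (np.float64(29.5), 0.816), (np.float64(30.0), 0.818), (np.float64(30.5), 0.821), (np.float64(31.0), 0.819), (np.float64(31.5), 0.788), (np.float64(32.0), 0.767), (np.float64(32.5), 0.734)]
side [(np.float64(28.0), 0.732), (np.float64(28.5), 0.759), (np.float64(29.0), 0.776), (np.float64(29.5), 0.791), (np.float64(30.0), 0.782), (np.float64(30.5), 0.789), (np.float64(31.0), 0.782), (np.float64(31.5), 0.766), (np.float64(32.0), 0.752), (np.float64(32.5), 0.731)]
```

The block is at 31.1° and the funnel at about 30.1°. I'll nudge 2 mm more, then retreat.

>>> move_arm --targets "0 0.04 0 0;0 0.04 0 0;0 0 0 0;0 -0.3 0 0;0 -0.5 0 0;0 -0.5 0 0;-0.2 -0.3 0.6 0;-0.2 0 0.9 0;-0.2 0 0.9 0;-0.2 0 0.9 0"

```text
time_s: 14.97
tcp_pos: [0.4336, -0.0176, 0.1279]
ee_rot: [[0.988, 0.068, 0.14], [0.069, -0.998, -0.001], [0.139, 0.011, -0.99]]
wrist_force: [0.4, 0.5, 0.5]
gripper_width: 0.006
gripper_force: 0.0
```

>>> move_arm --targets "-0.2 -0.5 0.8 0;0 -0.8 0.8 0;0 -0.9 0.4 0;0 -0.9 0 0;0 -0.9 0 0;0 -0.9 0 0;0 -0.9 0 0;0 -0.9 0 0;0 0 0 0;0 0 0 0"

```text
time_s: 15.8
tcp_pos: [0.4287, -0.1855, 0.1769]
ee_rot: [[0.988, 0.066, 0.14], [0.067, -0.998, -0.001], [0.14, 0.011, -0.99]]
wrist_force: [-0.5, -0.4, 0.2]
gripper_width: 0.004
gripper_force: 0.0
```

```bash
python3 - <<'E'
from h import *
s=sense();print(s["time_s"],s["tcp_pos"],s["wrist_force"])
c=capture("top");d=capture("side");print(arms(c,[0,1,2,3]),arms(c,[0,1,3]))
cv2.imwrite("pics/t6.png",np.hstack([cv2.resize(c["image"][60:300,240:432],None,fx=2.08,fy=2.08,interpolation=2),cv2.resize(d["image"][130:320,240:400],(400,475),interpolation=2)[:499]][:1]))
cv2.imwrite("pics/t6.png",np.vstack([np.hstack([cv2.resize(c["image"][60:300,240:432],(400,500)),cv2.resize(d["image"][130:330,240:400],(400,500))])]))
E
```

```text
15.8 [ 0.42869534 -0.18547044  0.17693167] [-0.50363835 -0.43863958  0.16895647]
(array([ 5.73300e-01,  1.05000e-02, -1.45626e+01]), np.float64(-0.9627761244773865)) (array([ 5.73200e-01,  1.03000e-02, -1.45181e+01]), np.float64(-0.9618368148803711))
```

View pics/t6.png

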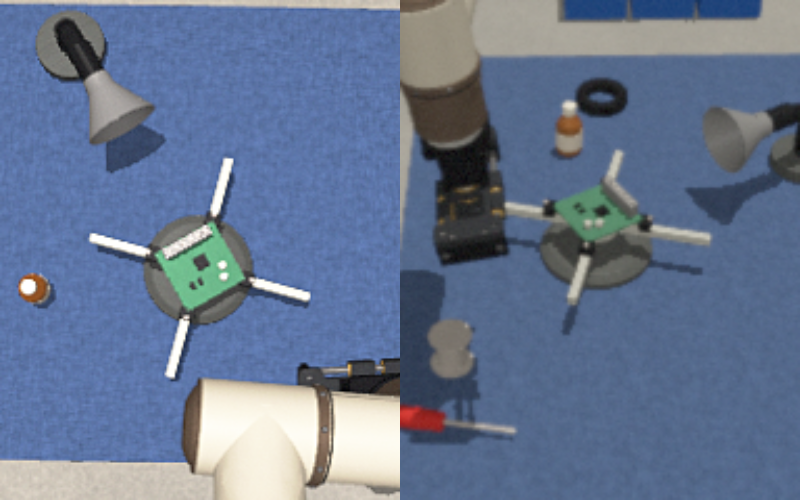

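The block now points at 30.4°, straight at the funnel (30.1 ± 0.5°). The holder hasn't moved, the other items look untouched, and the hand is clear.

```bash
python3 -c "
from station import *
print(finish_job())"
```

```text
the job is handed in; nothing more can be done
None
```

The terminal block now points at the fume extractor's funnel, measured at 30.4° against about 30.1° for the funnel; the hand is clear, the foot measured unmoved, and the job was handed in after about 16 s.

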